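# Hang the oil dipper in the notch of the pot's lip

## Robot

A 7-joint arm with a two-finger parallel gripper is mounted at the origin on the work surface. World frame = base frame: x ahead of the robot, y to its left, z up, the work surface at z = 0. Lengths are in m, angles in rad, forces in N, time in s.
With the tool pointing down it reaches from about 0.425 to 0.825 m from the base axis. Payload 3.6 kg.
Tool frame: the origin (TCP) lies at the very end of the fingers, on their centre line; the grasp point (between the pads) lies 19 mm behind it; z points along the fingers, y is the direction in which the jaws open and shut (so a half turn about z gives the same grasp; the last joint's range is limited). The gripper opens to 85 mm and grips with 20 to 120 N. Pads are 22 mm wide; open, the fingers measure 114 mm over their backs; the gripper's body (76 mm by 85 mm) begins 54 mm behind the grasp point. The pads swing forward as they close: fully open they stand 13 mm farther back than shut.
Start: joints at [-1.321, 0.615, -0.013, 1.423, 0.008, 1.103, -0.04], TCP at [0.177, 0.625, 0.231] pointing down, gripper open.
Joint ranges: [-3.12, 3.12], [-0.3, 2.06], [-1.34, 1.32], [0.26, 2.42], [-1.36, 4.5], [0.01, 1.98], [-2.84, 2.84]. Speed limits (rad/s): [2.79, 2.79, 3.14, 3.14, 3.14, 3.14, 3.14].

## Interface

Orientations are given as a unit quaternion [w, x, y, z].
In Python, from plant import readout, viewer, bot gives the robot as it stands. The module is installed in compiled form; this text tells all that it offers.
- The arm moves only by the tool jog_arm, never from a script. Its arguments are lists of equal length, an entry for each row: "claw": the closure in counts, from 0 (fully open) to 255 (shut); "offset": the shift along the world's x, y, z in mm, a list of three; "roll": the turn about the world's z in rad. In form: {"claw": [claw, ...], "offset": [[tx, ty, tz], ...], "roll": [roll, ...]}. A call has 1 to 10 rows; each row shifts and turns the commanded pose from where the row before left it; what a row does not reach is not made up. A row lasts 1/10 s, in which the tool goes at most 50 mm and 8.59 degrees, less where a joint would pass 70% of its speed; a pose out of reach is approached as far as the arm can. A call is refused whole if a number of a shift passes 50 or a number of a turn 0.15, either way. A call with a gripper value outside its range is refused whole. The fingers move at their own pace and stop on an object; "squeeze" is the grip in N (left out, the last holds). Time passes only in rows, so rows that do not move let the fingers close. It gives the time, the measured TCP pose, the force and the opening at its end, in the units of the state.
- readout.sense(): the state, without advancing time (a new reading comes with each control period).
- viewer.grab_frame(name): name is "side" or "top" or "wrist"; returns a dict with "pixels" (420x560x3 uint8, red, green, blue), "intrinsics" (3x3 intrinsics, pixels), "world_from_camera" (4x4, takes a point from camera to world coordinates); the wrist camera has in their place "hand_eye" (4x4, takes a point from camera to tool coordinates, whose origin is the TCP and whose axes are the flange's). Camera axes: x right, y down, z forward; pixel columns grow to the right and rows downward; lengths in m; the calibration is good to about 2 mm. A picture is of the moment at which its call begins: read the wrist's pose just before it. There is no depth.
- bot.finish_job(): hands the job in, once; it reports no verdict.
The state is a dict: "clock": time; "joint_pos": joint angles; "qd": joint speeds; "tau": joint torques, N m; "tool_pos": TCP position; "ee_rot": TCP orientation; "wrist_force": force on the tool from outside, world axes, zero at the start; "torque": the same for the moment, N m; "opening": finger opening in m.
Only numpy, scipy, OpenCV 4.12 (cv2) and the standard library are available. Lean on these libraries where they do the work, as an engineer would, in place of code of your own. Each camera call takes 0.05 s, during which the arm holds its last target. There are 200 camera calls.

## Task

Take the copper-cupped oil dipper off the steel strip and hang it by its own hook on the brass lip of the grey stoneware pot, cup inside the pot. The lip has one notch, which you may have to find by sliding the hook lightly along the lip; keep hold of the dipper until its hook has sunk fully into the notch, then let go so that it hangs there upright. Be gentle with the pot, never pressing or dragging hard on it, and leave the other tools and things where they are.

Things in the scene. Friction and masses are not known exactly. Their poses are not given: they have to be found in the camera images.
- dipper: Oil dipper, 90 to 150 g, hung upright on the strip. Origin: middle of the underside of its hook's crossbar, the face that bears on a lip; z up, x from the hook's free leg to the shank. Steel hook 10 mm wide in y: crossbar x -12 to +13 mm, z 0 to +8; free leg x -12 to -7, z -24 to 0; shank x +7 to +13, z -62 to 0. The throat between leg and shank is 14 mm wide.
- dipper_grip (a point): Middle of the dipper's dark wooden grip (dipper frame x +5, y 0, z +35 mm): square, 16 x 16 mm, z +8 to +62, standing on the crossbar. Hold the dipper by it.
- dipper_cup (a point): Centre of the underside of the dipper's copper cup (dipper frame x +23, y 0, z -82 mm); cup 32 mm across, 28 high.
- rack: Fixed rack: wooden foot 70 x 290 mm, 14 high, brass posts at its ends, carrying the steel strip. Origin: middle of the underside, z up, y along the strip. Three tools hang on it side by side, 75 mm apart, in any order, free legs to its -x side. Only their weight holds them.
- strip_top (a point): Middle of the top edge of the dark steel strip, 125 mm above the table; strip 6 mm thick, 280 long in y, 35 high.
- pot: Grey rectangular stoneware pot, fixed to the table, open on top. Origin: middle of its underside, z up. 116 x 170 mm (x, y), walls 6 thick and 95 high, inner floor at 8, foot 40 high and 10 wider all round. The brass lip stands on its -x wall. Hung with cup inside and free leg outside, the dipper's axes point like the pot's. Brittle: a load of 22 N or more breaks it.
- pot_lip (a point): Top edge of the rigid brass lip (pot frame x -55, y 0, z 120 mm), at mid-wall. Lip 6 mm thick, 130 long in y. Its one notch, 13.5 wide in y, 10 deep, is cut right through. The notch is NOT at this point: its centre lies anywhere within 18 mm to either side in y, not measured. A hook's underside rides at z 120 on the lip, at z 110 when seated in the notch.
- scraper: Scraper with a green grip and a flat steel blade, hung on the strip; same hook as the dipper, shorter grip (up to 42 mm above the strip). Bystander: leave it hanging.
- spanner: Small forked spanner with a red grip, hung on the strip; same hook as the dipper, shorter grip (up to 42 mm above the strip). Bystander: leave it hanging.
- reel: Ribbed aluminium film reel lying flat, 170 mm across, 35 high; origin at the middle of its underside. Bystander.
- sprocket: Copper sprocket wheel lying flat, 68 mm across, 30 high; origin at the middle of its underside. Bystander.
- jar: Amber glass jar with a brass cap, 56 mm across, 85 high; origin at the middle of its underside. Bystander.
- tin: Round steel tin, 90 mm across, 28 high; origin at the middle of its underside. Bystander.

How it is judged:
On the way, in this order (a step that is already met when the one before it is completed fails the run):
1. the dipper is lifted clear of the strip (height (world z) of dipper above 0.15 m and contact force between dipper and rack below 0.05 N and contact force between the fingers and dipper above 0.5 N), for 0.1 s.
2. the hook has sunk into the notch and bears there, the gripper still holding the dipper (z of dipper in the frame of pot between 0.106 and 0.1135 m and x of dipper in the frame of pot between -0.068 and -0.046 m and y of dipper in the frame of pot between -0.026 and 0.026 m and x of dipper_cup in the frame of pot above -0.052 m and contact force between dipper and pot above 0.3 N and contact force between the fingers and dipper above 0.5 N), for 0.2 s.
At the end, for the whole second after the job is handed in: The dipper hangs at rest and released with its hook in the lip's notch: crossbar underside within 4 mm of the notch floor (106 to 113.5 mm above the pot's underside), over the lip, bearing on the pot, cup inside the pot, tilted less than 0.2 rad (z of dipper in the frame of pot between 0.106 and 0.1135 m and x of dipper in the frame of pot between -0.068 and -0.046 m and y of dipper in the frame of pot between -0.026 and 0.026 m and x of dipper_cup in the frame of pot above -0.052 m and contact force between dipper and pot above 0.3 N and angle between dipper's own z axis and vertical below 0.2 rad and linear speed of dipper below 0.02 m/s and contact force between the fingers and dipper below 0.05 N); the robot touches nothing.
It fails at once if the dipper loads the pot or its lip with more than 22 N (contact force between dipper and pot above 22 N).
It fails at once if the arm or gripper presses on the pot with more than 22 N (contact force between any of the fingers, the arm and pot above 22 N).
It fails at once if another tool on the strip, or the reel, sprocket, jar or tin is shifted by more than 25 mm (distance of any of scraper, spanner, reel, sprocket, jar, tin from where it was at the start of the episode above 0.025 m).
It also fails if it takes over 62 s, if anything falls off the work surface, if the arm or the gripper's body presses on something with over 40 N, if the wrist force passes 120 N, or if a joint passes its speed limit or range.

## Working session

There is one attempt and no reset: what is moved stays moved. The work goes in short steps, Python scripts to look and compute and a tool call to move; the robot and the scene stay as the last step left them, time stands still between calls to the robot, and variables do not carry over. Pictures are saved under pics/ and viewed, about 8 in all and at most 12, crops included, and the job is handed in when it is done.

Besides the shell and the picture viewer there is one more tool, called by a JSON object that holds its "op" and its "data", one argument or row to a line. jog_arm: Moves the arm, as the interface text tells. Its arguments: {"type":"object","properties":{"claw":{"type":"array","items":{"type":"number"}},"offset":{"type":"array","items":{"type":"array","items":{"type":"number"}}},"roll":{"type":"array","items":{"type":"number"}},"squeeze":{"type":"number"}},"required":["claw","offset","roll"]}

```bash
mkdir -p pics; cat > h.py <<'E'
from plant import readout, viewer, bot
import numpy as np, cv2, pickle
def grab(n):
    f=viewer.grab_frame(n); pickle.dump(f,open(f'{n}.pkl','wb')); return f
def load(n): return pickle.load(open(f'{n}.pkl','rb'))
def ray(f,u,v,T=None):
    T=np.array(f['world_from_camera']) if T is None else T
    d=T[:3,:3]@np.linalg.inv(np.array(f['intrinsics']))@[u,v,1.]
    return T[:3,3],d/np.linalg.norm(d)
def onz(f,u,v,z,T=None):
    o,d=ray(f,u,v,T); return o+d*(z-o[2])/d[2]
def proj(f,p,T=None):
    T=np.array(f['world_from_camera']) if T is None else T
    q=np.linalg.inv(T)@[*p,1]; q=np.array(f['intrinsics'])@q[:3]; return q[:2]/q[2]
def save(im,n): cv2.imwrite('pics/'+n,im[:,:,::-1])
E
python3 - <<'E'
from h import *
print({k:np.round(v,3) for k,v in readout.sense().items()})
a=grab('side');b=grab('top')
for f in(a,b): print(np.round(f['world_from_camera'],3),f['intrinsics'])
save(a['pixels'],'side0.png');save(b['pixels'],'top0.png')
E
```

```text
{'clock': np.float64(0.0), 'joint_pos': array([-1.322,  0.616, -0.013,  1.425,  0.008,  1.103, -0.04 ]), 'qd': array([-0.001, -0.001, -0.001,  0.001,  0.001,  0.001,  0.001]), 'tau': array([-0.0000e+00, -4.6923e+01,  2.5900e-01, -1.7103e+01,  1.0000e-02,
        1.0000e-02,  0.0000e+00]), 'tool_pos': array([0.177, 0.625, 0.23 ]), 'ee_rot': array([-0.   ,  0.137,  0.991, -0.001]), 'wrist_force': array([-0.315,  0.459, -0.429]), 'torque': array([0.013, 0.008, 0.015]), 'opening': np.float64(0.086)}
[[-0.87  -0.241  0.431  0.218]
 [-0.493  0.468 -0.733  0.657]
 [-0.025 -0.85  -0.526  0.639]
 [ 0.     0.     0.     1.   ]] [[384.47976469   0.         280.16408455]
 [  0.         384.47976469 218.08965817]
 [  0.           0.           1.        ]]
[[-0.014 -0.993  0.114  0.489]
 [-0.999  0.017  0.027 -0.068]
 [-0.029 -0.113 -0.993  1.161]
 [ 0.     0.     0.     1.   ]] [[385.96614758   0.         275.60533096]
 [  0.         385.96614758 203.14820852]
 [  0.           0.           1.        ]]
```

View pics/side0.png

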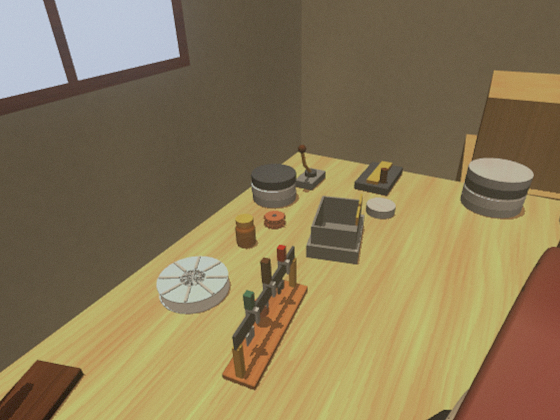

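View pics/top0.png

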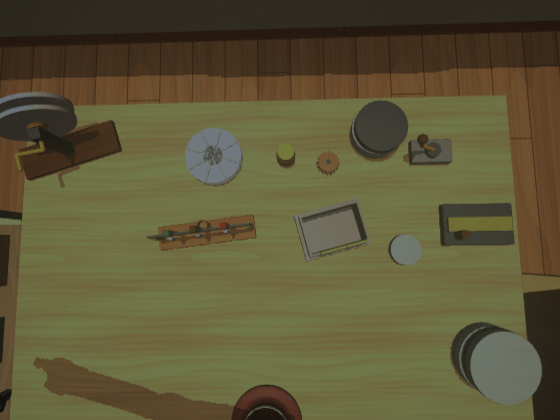

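```bash
python3 - <<'E'
from h import *
a=load('side')['pixels'];b=load('top')['pixels']
A=cv2.resize(a[190:390,190:390],(600,600),interpolation=3)
save(A,'c1.png')
B=cv2.resize(b[190:270,145:385],(800,267),interpolation=3)
C=cv2.resize(a[180:270,290:400],(400,327),interpolation=3)
D=np.zeros((600,800,3),np.uint8);D[:267]=B;D[270:597,:400]=C;save(D,'c2.png')
E
```

```text
(no output)
```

View pics/c2.png

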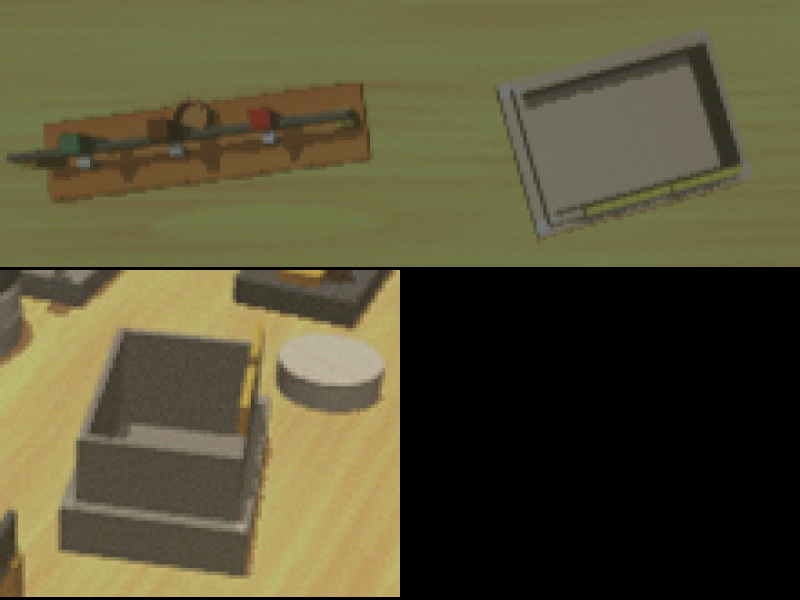

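View pics/c1.png

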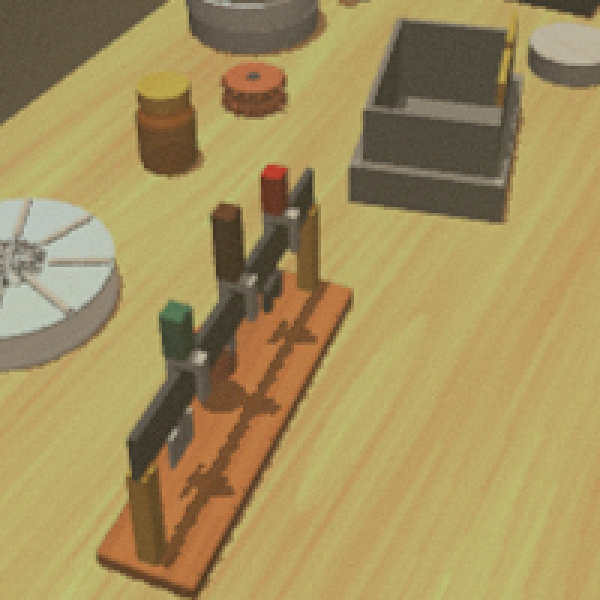

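```bash
python3 - <<'E'
from h import *
t=load('top');s=load('side')
c=lambda x,y:(145+x*.3,190+y*.3)
for n,x,y,z in[('lip1',585,211,.12),('lip2',742,171,.12),('notch',672,188,.12),('s1',8,158,.125),('s2',350,120,.125),('grip',163,129,.185),('green',76,142,.16),('red',263,118,.16)]:
    p=onz(t,*c(x,y),z);print(n,p.round(4),proj(s,p).round(1))
# two-view of grip top: side crop centre (228,211)
for n,(x,y) in dict(grip=(228,211),green=(177,307),red=(274,170)).items():
    z=dict(grip=.187).get(n,.167)
    print(n,onz(s,190+x/3,190+y/3,z).round(4))
for n,x,y in[('notch',250,365),('lipnear',243,410),('lipfar',262,325)]:
    print(n,onz(s,290+x*.275,180+(y-270)*.275,.12).round(4))
def rect(f,lo,hi,z,box):
    hsv=cv2.cvtColor(f['pixels'],cv2.COLOR_RGB2HSV);m=cv2.inRange(hsv,lo,hi);k=np.zeros_like(m);k[box[1]:box[3],box[0]:box[2]]=255;m&=k
    ys,xs=np.nonzero(m);return m,xs,ys
m,xs,ys=rect(t,(5,120,50),(17,255,255),.014,(150,205,265,260))
P=np.array([onz(t,x,y,.014)[:2] for x,y in zip(xs,ys)],np.float32)
print('foot',cv2.minAreaRect(P*1000),len(xs))
E
```

```text
lip1 [ 0.4712 -0.1575  0.12  ] [356.7 217.3]
lip2 [ 0.5013 -0.2836  0.12  ] [362.1 193.9]
notch [ 0.4886 -0.2274  0.12  ] [359.6 203.7]
s1 [0.5201 0.3082 0.125 ] [234.9 335.3]
s2 [0.5467 0.0301 0.125 ] [296.4 246.1]
grip [0.5386 0.1675 0.185 ] [266.8 259.3]
green [0.5308 0.242  0.16  ] [249.7 294.2]
red [0.5473 0.095  0.16  ] [281.8 248.6]
grip [0.5369 0.1732 0.187 ]
green [0.5299 0.2446 0.167 ]
red [0.5466 0.0977 0.167 ]
notch [ 0.4861 -0.2138  0.12  ]
lipnear [ 0.4691 -0.1522  0.12  ]
lipfar [ 0.4989 -0.2765  0.12  ]
foot ((538.2837524414062, 171.22959899902344), (72.18726348876953, 287.27801513671875), 6.661867141723633) 1299
```

{"op": "jog_arm", "data": {
  "claw": [120,120,120,120,120,120,120,120,120,120],
  "offset": [
    [18,-23,5],
    [36,-45,5],
    [36,-45,5],
    [36,-45,5],
    [36,-45,5],
    [36,-45,5],
    [36,-45,5],
    [36,-45,5],
    [36,-45,0],
    [18,-23,0]
  ],
  "roll": [0.04,0.04,0.04,0.04,0.04,0.04,0.04,0.04,0.04,0.025],
  "squeeze": 30
}}

```text
clock: 1.1
tool_pos: [0.4647, 0.2631, 0.2664]
ee_rot: [0.0, -0.052, 0.999, -0.001]
wrist_force: [-0.1, -0.5, -0.8]
opening: 0.045
```

{"op": "jog_arm", "data": {
  "claw": [120,120,120],
  "offset": [
    [20,-30,0],
    [0,0,0],
    [0,0,0]
  ],
  "roll": [0.01,0,0]
}}

```text
clock: 1.4
tool_pos: [0.4821, 0.2371, 0.2661]
ee_rot: [-0.001, -0.058, 0.998, -0.0]
wrist_force: [0.5, 0.3, 0.3]
opening: 0.0453
```

```bash
cat >> h.py <<'E'
from scipy.spatial.transform import Rotation as R
def wrist():
    s=readout.sense(); f=viewer.grab_frame('wrist')
    q=np.array(s['ee_rot']); T=np.eye(4); T[:3,:3]=R.from_quat(q[[1,2,3,0]]).as_matrix(); T[:3,3]=s['tool_pos']
    f['world_from_camera']=T@np.array(f['hand_eye']); pickle.dump(f,open('wrist.pkl','wb'))
    print('tcp',np.round(s['tool_pos'],4),'yaw',round(float(-R.from_quat(q[[1,2,3,0]]).as_matrix()[0,1]),4),'F',np.round(s['wrist_force'],2),'open',round(float(s['opening']),4),'t',s['clock'])
    return f
E
python3 - <<'E'
from h import *
f=wrist();save(f['pixels'],'w1.png');print(np.round(f['world_from_camera'],3))
E
```

```text
tcp [0.4821 0.2371 0.2661] yaw 0.1164 F [0.46 0.25 0.3 ] open 0.0453 t 1.4
[[-0.116  0.943  0.312  0.401]
 [ 0.993  0.11   0.036  0.228]
 [-0.     0.314 -0.95   0.411]
 [ 0.     0.     0.     1.   ]]
```

View pics/w1.png

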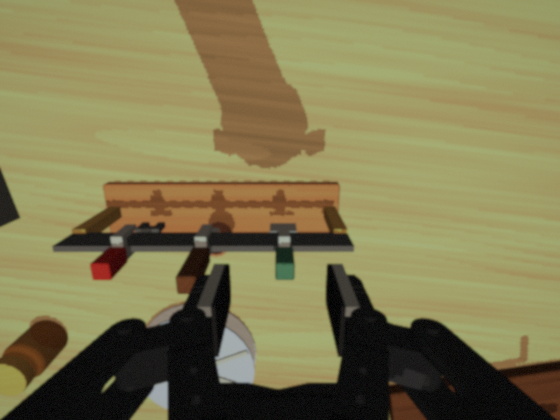

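```bash
python3 - <<'E'
from h import *
f=load('wrist');T=f['world_from_camera']
hsv=cv2.cvtColor(f['pixels'],cv2.COLOR_RGB2HSV)
m=(hsv[...,2]<75)
for u in (80,110,150,170,240,260,310,335): 
    c=np.nonzero(m[225:260,u])[0]+225
    print(u,c.min(),c.max(),onz(f,u,c.min(),.125)[:2].round(4),onz(f,u,c.max(),.125)[:2].round(4))
for n,u,v,z in[('xbar',201,237,.133),('griptop',187,284,.187),('green',285,272,.167)]:print(n,onz(f,u,v,z).round(4))
save(cv2.resize(f['pixels'][215:305,80:320],(800,300),interpolation=3),'w1c.png')
E
```

```text
80 234 246 [0.5379 0.0602] [0.5502 0.0593]
110 233 259 [0.5337 0.0877] [0.5605 0.0866]
150 226 246 [0.5225 0.1243] [0.5426 0.1242]
170 233 246 [0.5273 0.1425] [0.5404 0.1427]
240 233 246 [0.5198 0.2065] [0.5328 0.2076]
260 233 246 [0.5176 0.2248] [0.5306 0.2261]
310 233 245 [0.5123 0.2705] [0.5242 0.2723]
335 234 245 [0.5106 0.2935] [0.5215 0.2954]
xbar [0.5244 0.1726 0.133 ]
griptop [0.5404 0.1745 0.187 ]
green [0.5323 0.249  0.167 ]
```

View pics/w1c.png

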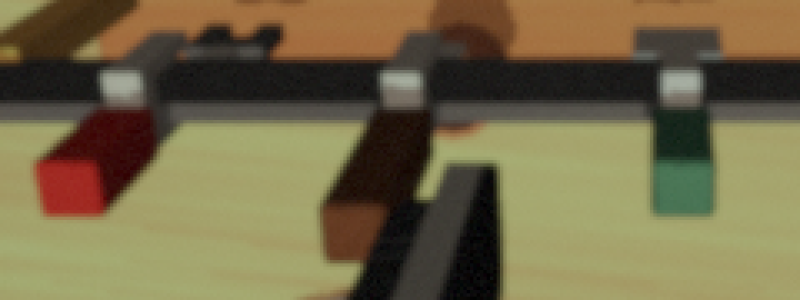

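```bash
python3 - <<'E'
from h import *
f=load('wrist')
for n,x,y,z in[('griptop',355,232,.187),('gripbase front',406,108,.133),('xbar front top',402,106,.133),('green',682,188,.167),('red',70,188,.167),('strip',402,111,.125)]:print(n,onz(f,80+x*.3,215+y*.3,z).round(4))
E
```

```text
griptop [0.541  0.1742 0.187 ]
gripbase front [0.5345 0.1738 0.133 ]
xbar front top [0.5341 0.1727 0.133 ]
green [0.5318 0.2486 0.167 ]
red [0.5493 0.0996 0.167 ]
strip [0.5394 0.1712 0.125 ]
```

{"op": "jog_arm", "data": {
  "claw": [120,120,120,120,120,120],
  "offset": [
    [15,-16,0],
    [30,-32,0],
    [14,-16,0],
    [0,0,-20],
    [0,0,0],
    [0,0,0]
  ],
  "roll": [0,0,0,0,0,0]
}}

```text
clock: 2.05
tool_pos: [0.5399, 0.1761, 0.2463]
ee_rot: [-0.001, -0.061, 0.998, 0.0]
wrist_force: [-0.3, -0.0, 0.7]
opening: 0.0452
```

```bash
python3 - <<'E'
from h import *
f=wrist()
t=grab('top')
save(np.hstack([f['pixels'][150:420,80:480],cv2.resize(t['pixels'][190:270,140:280],(400,229))[:0].reshape(0,400,3).sum() if 0 else cv2.resize(t['pixels'][190:280,140:274],(400,270),interpolation=3)]),'w2.png')
E
```

```text
tcp [0.5399 0.1761 0.2463] yaw 0.1224 F [-0.25 -0.04  0.7 ] open 0.0452 t 2.05
```

View pics/w2.png

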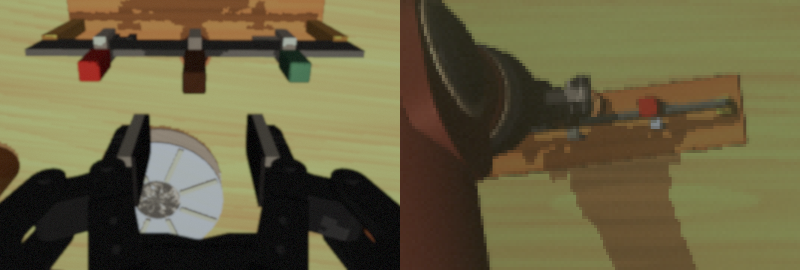

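```bash
python3 - <<'E'
from h import *
f=load('wrist')
print(onz(f,274.5,232.5,.187).round(4),onz(f,275,185+10,.133).round(4),onz(f,275,201,.125).round(4))
E
```

```text
[0.5406 0.1742 0.187 ] [0.5301 0.1729 0.133 ] [0.5374 0.1737 0.125 ]
```

{"op": "jog_arm", "data": {
  "claw": [120,120,120,120,120,120,255,255,255,255],
  "offset": [
    [1,-2,-15],
    [0,0,-25],
    [0,0,-25],
    [0,0,-25],
    [0,0,-10],
    [0,0,0],
    [0,0,0],
    [0,0,0],
    [0,0,0],
    [0,0,0]
  ],
  "roll": [-0.005,0,0,0,0,0,0,0,0,0],
  "squeeze": 40
}}

```text
clock: 3.15
tool_pos: [0.5431, 0.1727, 0.1481]
ee_rot: [0.002, -0.057, 0.998, 0.001]
wrist_force: [-0.3, 0.6, 5.4]
opening: 0.0153
```

{"op": "jog_arm", "data": {
  "claw": [255,255,255,255,255,255,255],
  "offset": [
    [0,0,10],
    [0,0,20],
    [0,0,25],
    [0,0,25],
    [0,0,25],
    [0,0,25],
    [0,0,0]
  ],
  "roll": [0,0,0,0,0,0,0]
}}

```text
clock: 3.85
tool_pos: [0.5436, 0.1724, 0.2804]
ee_rot: [0.003, -0.057, 0.998, 0.001]
wrist_force: [0.4, 1.2, -0.9]
opening: 0.0153
```

```bash
python3 - <<'E'
from h import *
f=wrist();s=grab('side');
A=cv2.resize(s['pixels'][150:390,200:400],(500,600),interpolation=3)
w=cv2.resize(f['pixels'],(300,225));D=np.zeros((600,800,3),np.uint8);D[:,:500]=A;D[:225,500:]=w;save(D,'w3.png')
E
```

```text
tcp [0.5436 0.1724 0.2804] yaw 0.1137 F [ 0.41  1.17 -0.86] open 0.0153 t 3.85
```

View pics/w3.png

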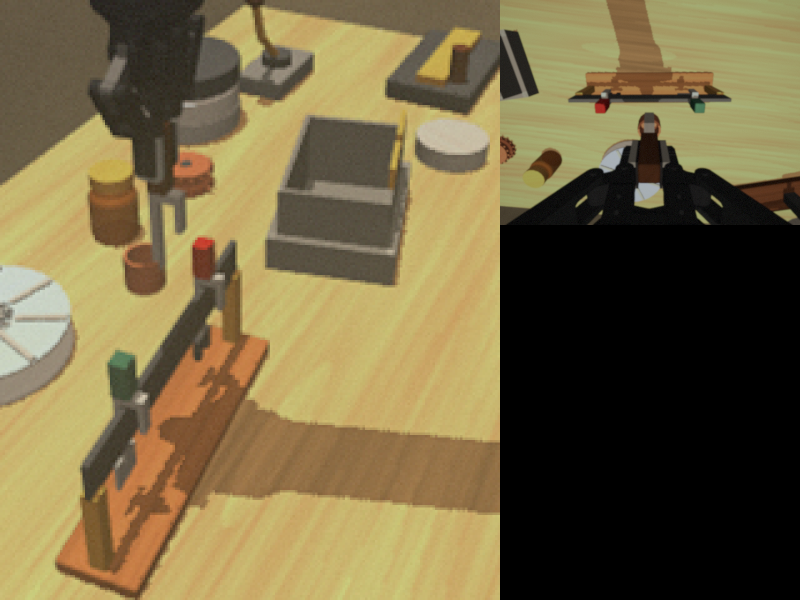

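{"op": "jog_arm", "data": {
  "claw": [255,255,255,255,255,255,255,255,255,255],
  "offset": [
    [0,0,10],
    [0,0,10],
    [-8,-35,0],
    [-8,-40,0],
    [-8,-40,0],
    [-8,-40,0],
    [-8,-40,0],
    [-8,-40,0],
    [-8,-40,0],
    [-8,-35,0]
  ],
  "roll": [0,0,0.02,0.02,0.02,0.02,0.02,0.02,0,0]
}}

```text
clock: 4.95
tool_pos: [0.4774, -0.1403, 0.2969]
ee_rot: [-0.0, -0.116, 0.993, -0.0]
wrist_force: [0.4, -0.3, -0.6]
opening: 0.0157
```

{"op": "jog_arm", "data": {
  "claw": [255,255,255],
  "offset": [
    [-8,-15,-10],
    [0,0,0],
    [0,0,0]
  ],
  "roll": [0,0,0]
}}

```text
clock: 5.25
tool_pos: [0.4704, -0.1519, 0.2867]
ee_rot: [0.0, -0.117, 0.993, 0.001]
wrist_force: [0.1, 0.7, -1.1]
opening: 0.0156
```

```bash
python3 - <<'E'
from h import *
f=wrist();s=grab('side');t=grab('top')
p=f['pixels'];save(p,'w4.png')
E
```

```text
tcp [ 0.4704 -0.1519  0.2867] yaw 0.2326 F [ 0.06  0.71 -1.1 ] open 0.0156 t 5.25
```

View pics/w4.png

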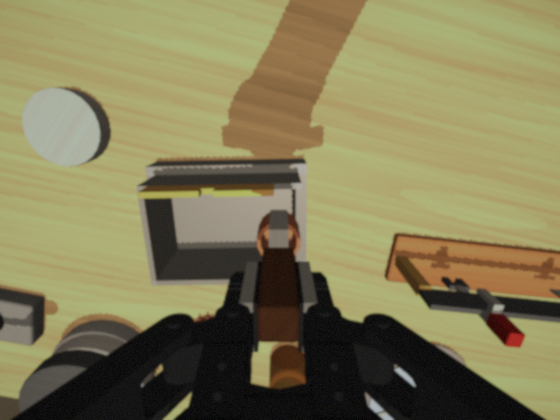

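```bash
python3 - <<'E'
from h import *
f=load('wrist');hsv=cv2.cvtColor(f['pixels'],cv2.COLOR_RGB2HSV)
m=cv2.inRange(hsv[180:202,135:310],(18,110,60),(34,255,255))
V=hsv[180:202,135:310,2]
for u in range(135,302,3):
    c=np.nonzero(m[:,u-135])[0]+180
    print(u,(c.min(),c.max()) if len(c) else None,end=' ')
print()
for u in range(196,216): print(u,V[4:18,u-135],hsv[190:194,u,1])
E
```

```text
135 None 138 None 141 (np.int64(191), np.int64(197)) 144 (np.int64(190), np.int64(197)) 147 (np.int64(190), np.int64(199)) 150 (np.int64(190), np.int64(199)) 153 (np.int64(190), np.int64(199)) 156 (np.int64(190), np.int64(198)) 159 (np.int64(189), np.int64(198)) 162 (np.int64(190), np.int64(198)) 165 (np.int64(189), np.int64(198)) 168 (np.int64(189), np.int64(198)) 171 (np.int64(186), np.int64(197)) 174 (np.int64(190), np.int64(196)) 177 (np.int64(186), np.int64(196)) 180 (np.int64(189), np.int64(196)) 183 (np.int64(189), np.int64(196)) 186 (np.int64(189), np.int64(195)) 189 (np.int64(189), np.int64(195)) 192 (np.int64(189), np.int64(196)) 195 (np.int64(186), np.int64(195)) 198 (np.int64(187), np.int64(195)) 201 (np.int64(186), np.int64(193)) 204 (np.int64(187), np.int64(192)) 207 (np.int64(186), np.int64(192)) 210 (np.int64(186), np.int64(192)) 213 (np.int64(186), np.int64(193)) 216 (np.int64(189), np.int64(195)) 219 (np.int64(186), np.int64(195)) 222 (np.int64(188), np.int64(195)) 225 (np.int64(185), np.int64(195)) 228 (np.int64(188), np.int64(195)) 231 (np.int64(184), np.int64(195
[... 1448 characters left out ...]
0 142 167 176 178 179 175 169 164 162 161] [123 123 120 105]
208 [ 63  75  85 111 145 167 176 178 179 175 169 164 162 160] [122 125 118 103]
209 [ 63  77  86 109 143 168 177 179 178 173 170 164 162 162] [122 120 122 105]
210 [ 63  77  89 109 144 167 176 179 179 175 167 165 162 162] [123 121 121 105]
211 [ 64  79  88 109 142 165 174 177 178 175 169 165 163 161] [122 122 119 105]
212 [ 64  77  87 108 137 157 166 173 177 177 172 168 166 165] [123 122 117 108]
213 [ 65  74  85 105 126 141 149 165 176 178 176 171 169 166] [130 122 122 113]
214 [ 65  76  86  97 109 118 136 160 175 179 179 175 172 167] [135 124 121 120]
215 [ 66  76  84  88  94 103 130 158 174 179 180 177 172 167] [133 126 123 121]
```

```bash
python3 - <<'E'
from h import *
f=load('wrist');hsv=cv2.cvtColor(f['pixels'],cv2.COLOR_RGB2HSV)
V=cv2.GaussianBlur(hsv[...,2].astype(float),(0,0),.6)
P=[]
for u in list(range(148,196))+list(range(217,250)):
    col=V[180:196,u]; i=np.nonzero((col[:-1]<130)&(col[1:]>=130))[0]
    if len(i): i=i[0]; P.append((u,180+i+(130-col[i])/(col[i+1]-col[i])))
P=np.array(P);a=np.polyfit(P[:,0],P[:,1],1);r=P[:,1]-np.polyval(a,P[:,0]);k=abs(r)<1;a=np.polyfit(P[k,0],P[k,1],1)
print(a,np.std(r[k]),k.sum())
e=lambda u:onz(f,u,np.polyval(a,u),.12)
A,B=e(150),e(245);print(A,B,'yaw',np.arctan2(-(B-A)[0],(B-A)[1]))
L,Rr=e(198),e(213.5);print('notch front edge L,R',L,Rr,np.linalg.norm(L-Rr),'mid',(L+Rr)/2,'lip end',e(140))
# hook: crossbar free-leg end front-top edge: print columns
p=f['pixels'][200:262:2,278];print([(200+2*i,*map(int,c)) for i,c in enumerate(p)])
print([(u,int(hsv[220,u,2]),int(hsv[235,u,2])) for u in range(262,298,2)])
E
```

```text
[-1.95586785e-02  1.94267431e+02] 0.03159646178979736 81
[ 0.50009279 -0.27086355  0.12      ] [ 0.47706929 -0.18235529  0.12      ] yaw 0.25448819338273443
notch front edge L,R [ 0.48845124 -0.22611044  0.12      ] [ 0.48469576 -0.21167339  0.12      ] 0.014917516779722303 mid [ 0.4865735  -0.21889192  0.12      ] lip end [ 0.50252033 -0.28019564  0.12      ]
[(200, 168, 159, 144), (202, 168, 159, 143), (204, 168, 159, 142), (206, 166, 157, 140), (208, 158, 151, 135), (210, 106, 98, 87), (212, 72, 66, 59), (214, 73, 68, 60), (216, 72, 66, 58), (218, 72, 68, 61), (220, 73, 68, 60), (222, 72, 67, 61), (224, 74, 67, 61), (226, 73, 67, 60), (228, 82, 77, 68), (230, 118, 110, 98), (232, 130, 122, 110), (234, 130, 121, 110), (236, 131, 122, 110), (238, 129, 121, 109), (240, 130, 122, 109), (242, 132, 123, 110), (244, 130, 121, 109), (246, 119, 110, 97), (248, 64, 53, 43), (250, 36, 20, 12), (252, 32, 18, 8), (254, 36, 21, 14), (256, 37, 24, 19), (258, 32, 17, 5), (260, 37, 23, 16)]
[(262, 87, 102), (264, 63, 134), (266, 68, 166), (268, 71, 160), (270, 73, 134), (272, 73, 128), (274, 70, 128), (276, 70, 128), (278, 73, 130), (280, 75, 130), (282, 73, 129), (284, 72, 129), (286, 74, 130), (288, 74, 154), (290, 75, 168), (292, 74, 134), (294, 81, 98), (296, 130, 122)]
```

```bash
python3 - <<'E'
from h import *
f=load('wrist');tcp=np.array([.4704,-.1519,.2867]);y=.2326
Rm=np.array([[np.cos(y),np.sin(y)],[-np.sin(y),np.cos(y)]])
for z in(.268,.2716,.275):
    a=onz(f,278.5,228.7,z);b=onz(f,278.5,246.8,z);l=onz(f,270,238,z);r=onz(f,287,238,z)
    print(z,Rm@(a-tcp)[:2]*1000,Rm@(b-tcp)[:2]*1000,np.linalg.norm(l-r)*1000)
E
```

```text
0.268 [-17.8001738    0.51917917] [-7.44615461  0.54664141] 8.992889266698981
0.2716 [-19.2011459    0.50473759] [-9.07528053  0.53159469] 8.794728333418652
0.275 [-20.5242862    0.49109832] [-10.61389946   0.51738389] 8.60757634087612
```

{"op": "jog_arm", "data": {
  "claw": [255,255,255,255,255,255,255,255],
  "offset": [
    [8,-20,0],
    [10,-25,0],
    [8,-20,0],
    [0,0,-10],
    [0,0,-30],
    [0,0,-30],
    [0,0,-20],
    [0,0,0]
  ],
  "roll": [0.01,0.01,0,0,0,0,0,0]
}}

```text
clock: 6.2
tool_pos: [0.4944, -0.2149, 0.1936]
ee_rot: [-0.003, -0.128, 0.992, 0.002]
wrist_force: [0.4, 0.7, -1.0]
opening: 0.0154
```

{"op": "jog_arm", "data": {
  "claw": [255,255],
  "offset": [
    [0,0,-16],
    [0,0,0]
  ],
  "roll": [0,0]
}}

```text
clock: 6.4
tool_pos: [0.4958, -0.2164, 0.1801]
ee_rot: [-0.001, -0.128, 0.992, 0.001]
wrist_force: [-1.0, -0.3, -0.9]
opening: 0.0156
```

```bash
python3 - <<'E'
from h import *
f=wrist();s=grab('side');t=grab('top')
A=cv2.resize(s['pixels'][160:270,290:400],(400,400),interpolation=3)
w=f['pixels'][120:360,180:420];w=cv2.resize(w,(400,400),interpolation=3)
save(np.hstack([A,w]),'w5.png')
E
```

```text
tcp [ 0.4958 -0.2164  0.1801] yaw 0.2533 F [-0.95 -0.26 -0.94] open 0.0156 t 6.4
```

View pics/w5.png

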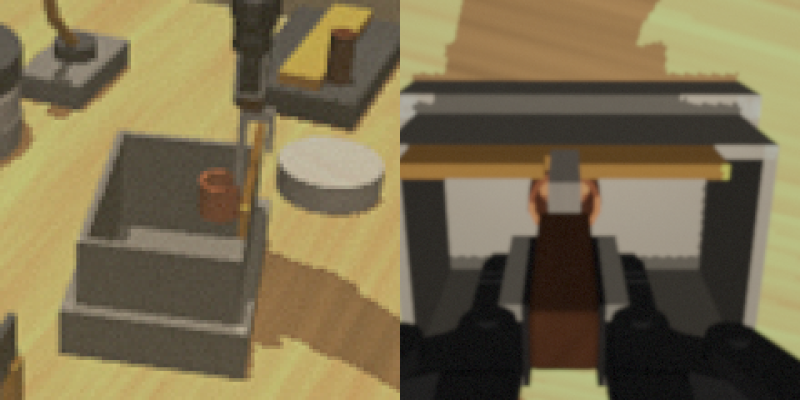

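```bash
python3 - <<'E'
from h import *
f=load('wrist');hsv=cv2.cvtColor(f['pixels'],cv2.COLOR_RGB2HSV)
print([int(x) for x in hsv[222,255:300,2]]);print([int(x) for x in hsv[217,255:300,2]]);print([int(x) for x in hsv[212,255:300,2]])
print([(v,int(hsv[v,240,2]),int(hsv[v,277,2])) for v in range(200,256)])
for u,v in((268.2,217.8),(376.8,217.8),(200,217.8)):print(onz(f,u,v,.12))
E
```

```text
[161, 159, 160, 160, 160, 159, 159, 160, 160, 158, 151, 137, 124, 116, 103, 88, 80, 77, 78, 75, 77, 79, 78, 80, 79, 80, 81, 78, 78, 78, 78, 88, 113, 140, 156, 161, 160, 161, 160, 161, 161, 160, 160, 159, 160]
[107, 107, 106, 106, 107, 106, 105, 106, 107, 106, 107, 121, 141, 149, 136, 108, 87, 79, 78, 77, 76, 78, 79, 79, 79, 77, 79, 80, 79, 77, 80, 82, 90, 98, 103, 104, 103, 103, 104, 103, 103, 104, 103, 104, 102]
[90, 91, 92, 92, 91, 90, 92, 91, 93, 93, 91, 96, 99, 103, 96, 88, 80, 78, 78, 79, 77, 76, 78, 80, 78, 77, 78, 79, 78, 78, 80, 81, 86, 89, 92, 92, 91, 91, 92, 91, 91, 91, 91, 91, 91]
[(200, 56, 56), (201, 53, 55), (202, 54, 55), (203, 53, 53), (204, 54, 54), (205, 57, 58), (206, 68, 67), (207, 83, 81), (208, 91, 88), (209, 90, 87), (210, 91, 80), (211, 91, 78), (212, 91, 78), (213, 92, 78), (214, 92, 77), (215, 94, 79), (216, 94, 78), (217, 107, 79), (218, 132, 79), (219, 150, 77), (220, 158, 78), (221, 158, 77), (222, 160, 78), (223, 161, 79), (224, 160, 77), (225, 161, 76), (226, 161, 77), (227, 165, 80), (228, 167, 87), (229, 168, 106), (230, 170, 126), (231, 168, 136), (232, 169, 138), (233, 167, 136), (234, 168, 139), (235, 167, 137), (236, 168, 138), (237, 167, 138), (238, 168, 138), (239, 166, 138), (240, 167, 138), (241, 167, 139), (242, 167, 136), (243, 167, 136), (244, 166, 137), (245, 166, 136), (246, 165, 127), (247, 165, 103), (248, 165, 67), (249, 166, 44), (250, 165, 39), (251, 164, 40), (252, 164, 35), (253, 166, 38), (254, 165, 39), (255, 163, 40)]
[ 0.48825156 -0.22452889  0.12      ]
[ 0.47042439 -0.15622652  0.12      ]
[ 0.49943573 -0.26737953  0.12      ]
```

{"op": "jog_arm", "data": {
  "claw": [255,255,255,255,255,255],
  "offset": [
    [0.3,-1,-5],
    [0,0,-10],
    [0,0,-10],
    [0,0,-6],
    [0,0,0],
    [0,0,0]
  ],
  "roll": [0,0,0,0,0,0]
}}

```text
clock: 7.15
tool_pos: [0.4963, -0.2189, 0.1493]
ee_rot: [-0.0, -0.127, 0.992, 0.0]
wrist_force: [-0.1, 0.1, -1.1]
opening: 0.0156
```

{"op": "jog_arm", "data": {
  "claw": [255,255,255],
  "offset": [
    [0,0,-2],
    [0,0,-1],
    [0,0,0]
  ],
  "roll": [0,0,0]
}}

```text
clock: 7.45
tool_pos: [0.4963, -0.2189, 0.1466]
ee_rot: [0.0, -0.127, 0.992, -0.0]
wrist_force: [0.3, 0.6, -0.5]
opening: 0.0151
```

{"op": "jog_arm", "data": {
  "claw": [255,255,255],
  "offset": [
    [0,0,-1],
    [0,0,-1],
    [0,0,0]
  ],
  "roll": [0,0,0]
}}

```text
clock: 7.75
tool_pos: [0.4963, -0.2189, 0.1444]
ee_rot: [-0.0, -0.127, 0.992, 0.0]
wrist_force: [-0.4, 0.3, -0.5]
opening: 0.0158
```

{"op": "jog_arm", "data": {
  "claw": [255,255,255],
  "offset": [
    [-0.3,1.2,0],
    [0,0,-1],
    [0,0,0]
  ],
  "roll": [0,0,0]
}}

```text
clock: 8.05
tool_pos: [0.496, -0.2176, 0.1434]
ee_rot: [-0.0, -0.127, 0.992, 0.0]
wrist_force: [0.2, 0.4, -0.9]
opening: 0.0155
```

{"op": "jog_arm", "data": {
  "claw": [255,255,255],
  "offset": [
    [0,0,-1],
    [0,0,-1],
    [0,0,0]
  ],
  "roll": [0,0,0]
}}

```text
clock: 8.35
tool_pos: [0.4959, -0.2177, 0.1414]
ee_rot: [-0.0, -0.127, 0.992, 0.0]
wrist_force: [0.6, -0.7, -0.7]
opening: 0.0154
```

{"op": "jog_arm", "data": {
  "claw": [255,255,255],
  "offset": [
    [0,0,-1],
    [0,0,-1],
    [0,0,0]
  ],
  "roll": [0,0,0]
}}

```text
clock: 8.65
tool_pos: [0.4959, -0.2177, 0.1394]
ee_rot: [-0.0, -0.127, 0.992, 0.0]
wrist_force: [-1.0, 0.7, -0.2]
opening: 0.0153
```

{"op": "jog_arm", "data": {
  "claw": [255,255,255],
  "offset": [
    [0,0,-1],
    [0,0,-1],
    [0,0,0]
  ],
  "roll": [0,0,0]
}}

```text
clock: 8.95
tool_pos: [0.4959, -0.2177, 0.1374]
ee_rot: [-0.0, -0.127, 0.992, 0.0]
wrist_force: [0.2, -0.1, -0.6]
opening: 0.0154
```

{"op": "jog_arm", "data": {
  "claw": [255,255,255],
  "offset": [
    [0,0,-1],
    [0,0,-1],
    [0,0,0]
  ],
  "roll": [0,0,0]
}}

```text
clock: 9.25
tool_pos: [0.4959, -0.2176, 0.1354]
ee_rot: [-0.0, -0.127, 0.992, 0.0]
wrist_force: [0.3, 0.0, -1.9]
opening: 0.0155
```

Well below the lip with no contact: it is in the notch. Now feeling for the notch floor.

{"op": "jog_arm", "data": {
  "claw": [255,255,255],
  "offset": [
    [0,0,-1],
    [0,0,0],
    [0,0,0]
  ],
  "roll": [0,0,0]
}}

```text
clock: 9.55
tool_pos: [0.4961, -0.2178, 0.135]
ee_rot: [0.0, -0.127, 0.992, -0.0]
wrist_force: [-0.6, 0.5, 4.0]
opening: 0.0156
```

{"op": "jog_arm", "data": {
  "claw": [255,255,255],
  "offset": [
    [0,0,-1],
    [0,0,0],
    [0,0,0]
  ],
  "roll": [0,0,0]
}}

```text
clock: 9.85
tool_pos: [0.4962, -0.2178, 0.1348]
ee_rot: [0.0, -0.127, 0.992, -0.0]
wrist_force: [-3.5, 0.9, 8.1]
opening: 0.015
```

{"op": "jog_arm", "data": {
  "claw": [255,255,255],
  "offset": [
    [0,0,-0.7],
    [0,0,0],
    [0,0,0]
  ],
  "roll": [0,0,0]
}}

```text
clock: 10.15
tool_pos: [0.4963, -0.2179, 0.1345]
ee_rot: [0.001, -0.127, 0.992, -0.0]
wrist_force: [-3.5, 0.7, 11.6]
opening: 0.0154
```

{"op": "jog_arm", "data": {
  "claw": [255,255,255,255],
  "offset": [
    [0,0,1],
    [0,0,0],
    [0,0,0],
    [0,0,0]
  ],
  "roll": [0,0,0,0]
}}

```text
clock: 10.55
tool_pos: [0.4962, -0.2178, 0.1348]
ee_rot: [0.0, -0.127, 0.992, -0.0]
wrist_force: [-1.3, 0.7, 7.2]
opening: 0.0157
```

```bash
python3 - <<'E'
from h import *
f=wrist();s=grab('side')
A=cv2.resize(s['pixels'][185:255,320:390],(400,400),interpolation=3)
w=f['pixels'][160:310,200:350];w=cv2.resize(w,(400,400),interpolation=3)
save(np.hstack([A,w]),'w6.png')
E
```

```text
tcp [ 0.4962 -0.2178  0.1348] yaw 0.2515 F [-1.27  0.73  7.21] open 0.0157 t 10.55
```

View pics/w6.png

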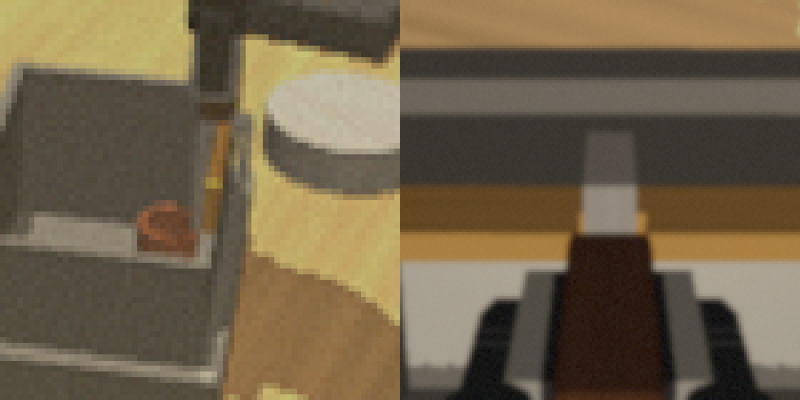

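{"op": "jog_arm", "data": {
  "claw": [255,255,255,255],
  "offset": [
    [0,0,0.8],
    [0,0,0],
    [0,0,0],
    [0,0,0]
  ],
  "roll": [0,0,0,0]
}}

```text
clock: 11.05
tool_pos: [0.4961, -0.2178, 0.1349]
ee_rot: [0.0, -0.127, 0.992, -0.0]
wrist_force: [-1.7, 0.4, 6.3]
opening: 0.0159
```

{"op": "jog_arm", "data": {
  "claw": [180,150,130,120,120,120],
  "offset": [
    [0,0,0],
    [0,0,0],
    [0,0,0],
    [0,0,0],
    [0,0,0],
    [0,0,0]
  ],
  "roll": [0,0,0,0,0,0]
}}

```text
clock: 11.65
tool_pos: [0.496, -0.2177, 0.1346]
ee_rot: [-0.0, -0.127, 0.992, -0.0]
wrist_force: [-0.2, -0.2, -0.5]
opening: 0.0453
```

{"op": "jog_arm", "data": {
  "claw": [120,120,120,120,120,120,120],
  "offset": [
    [0,0,5],
    [0,0,15],
    [0,0,25],
    [0,0,30],
    [0,0,30],
    [0,0,0],
    [0,0,0]
  ],
  "roll": [0,0,0,0,0,0,0]
}}

```text
clock: 12.35
tool_pos: [0.4962, -0.2178, 0.2404]
ee_rot: [0.001, -0.127, 0.992, -0.0]
wrist_force: [-0.1, 0.4, -1.1]
opening: 0.0451
```

```bash
python3 - <<'E'
from h import *
f=wrist();s=grab('side')
A=cv2.resize(s['pixels'][165:265,300:400],(400,400),interpolation=3)
w=cv2.resize(f['pixels'][120:360,180:420],(400,400),interpolation=3)
save(np.hstack([A,w]),'w7.png')
E
```

```text
tcp [ 0.4962 -0.2178  0.2404] yaw 0.2515 F [-0.15  0.42 -1.13] open 0.0451 t 12.35
```

View pics/w7.png

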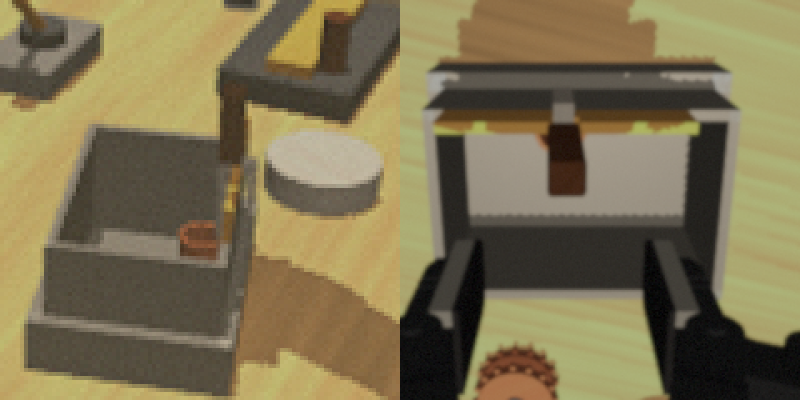

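```bash
python3 - <<'E'
from h import *
f=load('wrist');s=load('side')
def tri(a,b):
    (o,d),(p,e)=a,b
    t=np.linalg.lstsq(np.c_[d,-e],p-o,rcond=None)[0];return o+t[0]*d,p+t[1]*e
print(tri(ray(f,280.4,227.5),ray(s,358.2,186.5)))
# crossbar front-top edge vs lip in wrist
hsv=cv2.cvtColor(f['pixels'],cv2.COLOR_RGB2HSV)
for v in(189,191,193,195,197):print(v,[int(x) for x in hsv[v,222:310,2]])
E
```

```text
(array([ 0.49477092, -0.21624861,  0.17640761]), array([ 0.49329895, -0.21641274,  0.17584295]))
189 [83, 83, 82, 83, 83, 82, 82, 83, 83, 81, 85, 81, 81, 83, 83, 81, 84, 83, 82, 81, 81, 83, 82, 82, 82, 82, 83, 82, 83, 82, 83, 82, 84, 84, 85, 83, 81, 81, 83, 83, 83, 84, 83, 82, 80, 83, 82, 84, 88, 104, 118, 124, 124, 124, 125, 125, 127, 127, 126, 128, 126, 124, 114, 106, 99, 92, 88, 83, 83, 84, 83, 83, 85, 82, 83, 85, 83, 82, 83, 84, 84, 85, 84, 84, 83, 85, 82, 84]
191 [87, 84, 86, 86, 88, 87, 89, 89, 87, 87, 85, 86, 85, 87, 86, 85, 87, 89, 88, 86, 88, 86, 84, 89, 86, 85, 87, 87, 88, 86, 85, 88, 87, 86, 87, 88, 86, 88, 89, 87, 88, 87, 85, 87, 87, 86, 86, 87, 94, 109, 120, 126, 124, 123, 124, 126, 125, 126, 126, 125, 126, 127, 136, 137, 133, 117, 97, 86, 86, 84, 84, 85, 84, 85, 86, 84, 87, 85, 84, 85, 84, 86, 86, 84, 85, 86, 84, 84]
193 [127, 129, 138, 143, 146, 146, 146, 145, 142, 134, 130, 126, 126, 128, 125, 126, 126, 124, 124, 125, 126, 125, 124, 126, 126, 127, 125, 125, 124, 124, 125, 123, 123, 124, 124, 125, 123, 123, 125, 124, 124, 124, 123, 123, 124, 123, 114, 101, 91, 92, 96, 
[... 329 characters left out ...]
46, 146, 147, 146, 146, 147, 146, 147, 147, 147, 146, 147, 145, 145, 146, 145, 138, 118, 85, 57, 48, 44, 45, 44, 42, 42, 40, 42, 45, 44, 46, 47, 45, 49, 54, 66, 97, 127, 142, 148, 147, 147, 148, 148, 145, 147, 147, 146, 147, 146, 147, 146, 146, 145, 147, 147, 148, 146, 147]
197 [157, 164, 170, 175, 176, 177, 178, 176, 169, 161, 153, 149, 149, 149, 149, 148, 147, 148, 149, 148, 148, 148, 147, 147, 148, 148, 148, 148, 147, 149, 146, 147, 148, 148, 148, 146, 147, 148, 148, 148, 148, 147, 148, 146, 145, 136, 108, 68, 41, 39, 38, 36, 33, 36, 33, 37, 35, 36, 36, 34, 37, 38, 36, 35, 47, 78, 117, 139, 146, 149, 149, 148, 147, 149, 147, 148, 147, 148, 147, 148, 149, 147, 148, 148, 148, 148, 149, 150]
```

```bash
python3 -c "
from h import *
print(bot.finish_job())"
```

```text
the job is handed in; nothing more can be done
None
```

The dipper now hangs by its hook in the notch of the pot's lip, cup inside the pot, and the job is handed in. The run took about 12.4 s of the 62 s allowed; no verdict was reported.

- **Pick-up:** I gripped the dipper by its wooden grip and lifted it straight up off the strip. In the side view after the lift, the scraper and spanner were still hanging.
- **Notch:** I located it in the wrist camera at about mid-lip, so no sliding search was needed. The hook sank about 8 mm below where it would ride on the lip before it met the notch floor.
- **Force on the pot:** the wrist reading peaked at about 12 N while feeling for the floor. I eased it to about 6 N, let go, and backed off 105 mm.

In the last pictures the dipper stands upright and released, with the hook in the notch at the lip. The wrist force is back to its no-contact level.

One check was inconclusive. Triangulating the top of the grip gave a height of 176 mm, between the 172 mm expected if seated and the 182 mm expected if riding on the lip. The pixel picks for that were coarse. I took the dipper as seated because of the contact depth and because the notch edges were visible on both sides of the hook.

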